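Hold the coffee grinder's bayonet lid at the pulse position

TASK

Pulse the desk coffee grinder: pick up its lid by the upright wing on top, lower it into the grinder's mouth so that its two pins drop through the two notches and the lid sits down on the rim, then twist it clockwise (seen from above), against the return spring, until the wing points at the middle one of the three ribs on the rim, halfway to the lock, and never so far that the lock clicks. Finish while still gripping the lid and holding it turned there, for it springs back if let go; leave the other things on the desk where they are.

Things in the scene. Friction and masses are not known exactly. Their poses are not given: they have to be found in the camera images.
- lid_grip (a point): Centre of the wing of the loose lid (grey flange, black wing), on its axis, 50 mm above its foot, 24 mm above the flange's underside. The lid starts upright on the desk, the way it goes in. The wing is upright, 46 mm long (along x), 12 mm thick (along y: pinch it so), from 32 to 66 mm above the foot. z is up. The lid is the same after a half turn.
- lid: The lid, origin at the centre of its foot, same axes. Plug: a cone from 40 to 54 mm diameter over the lowest 10 mm, straight 54 mm up to 26 mm; then a flange of 76 mm diameter, 26 to 32 mm up; on it the wing. Two steel pins 8 mm thick stick out of the plug along +x and -x to 34.5 mm from the axis, 14 mm above the foot. About 150 g.
- grinder_mouth (a point): Centre of the grinder's mouth, on top of its steel rim, 115 mm above the desk, z up. Hole of 58 mm diameter with two notches along +x and -x, 16 mm wide, out to 37 mm from the axis. With the wing along x, either way round, the pins pass and the flange rests on the rim (lid_grip 24 mm above this point); misaligned, the pins stop on the ledge, lid 16 mm too high.
- grinder: Coffee grinder fixed to the desk, round, upright, 112 mm across its foot, 94 mm at the rim; origin under its centre, axes as the mouth's. The rim is a ledge 6 mm thick over a bowl 74 mm wide, 35 mm deep from the rim's top. Black ribs on the rim's edge, on both sides, mark 0 (at the notch), 37 and 74 degrees clockwise seen from above.
- middle_rib (a point): The middle rib on the +x side, at the rim's edge, 44.5 mm from the axis, 37 degrees clockwise from the notch; its twin lies opposite. One end of the wing points at it when the lid is at the pulse position. The spring's push there is about 0.12 N m.
- pulse_switch (a joint): Hidden switch ring pushed by the lid's pin, rad: 0 at rest, grows clockwise. The seated lid turns freely for about 17 degrees (0.29 rad), then pushes this ring along, so it reads the lid's turn less 0.29: about 0.35 at the middle rib. A spring drives it back to 0 (0.05 N m at first, 0.24 N m near the lock).
- lock_catch (a joint): Hidden lock catch, rad: 0 at the start. The lid meets it at about 70 degrees of turn, where it resists by a further stiff 0.3 N m; above 0.06 (about 74 degrees, the third rib) it has clicked, and it does not come back.
- mug: White mug, 72 mm wide, 85 mm tall, a bystander; origin under its centre.
- tin_lid: Lid of a tin, 64 mm wide with a small round knob, 32 mm tall, no pins: a bystander, not the grinder's lid; origin under its centre.
- jar: Amber jar, 72 mm wide, 110 mm tall, a bystander; origin under its centre.
- stapler: Stapler, 135 x 34 x 48 mm, a bystander; origin under its centre.
- phone: Phone lying flat, 150 x 72 x 8 mm, a bystander; origin under its centre.
- spoon: Spoon, 160 mm long, a bystander.
- tape_stand: Tape stand, 130 x 55 x 77 mm, a bystander; origin under its centre.
Not all that is in view belongs to the job. Leave any green look-alike of the lid alone.

How it is judged:
On the way:
1. the lid is seated on the rim, pins through the notches, switch not yet pushed (z of lid_grip in the frame of grinder_mouth between 0.018 and 0.028 m and horizontal distance between lid_grip and grinder_mouth below 0.005 m and angle between lid_grip's own z axis and vertical below 0.07 rad and value of joint pulse_switch below 0.06 rad), for 0.1 s.
At the end, for the whole second after the job is handed in: The lid is seated on the rim (within 4 mm of full depth, within 5 mm of centred, tilted under 4 degrees), turned 29 to 45 degrees clockwise from the notches with the switch ring pushed to 0.21 to 0.50 rad and at rest, the lock not clicked, and the fingers still grip the lid (z of lid_grip in the frame of grinder_mouth between 0.018 and 0.028 m and horizontal distance between lid_grip and grinder_mouth below 0.005 m and angle between lid_grip's own z axis and vertical below 0.07 rad and value of joint pulse_switch between 0.21 and 0.5 rad and value of joint lock_catch below 0.06 rad and angle between the x axis of lid_grip and the x axis of grinder_mouth, either way round between 0.506 and 0.785 rad and contact force between the fingers and lid above 1 N and velocity of joint pulse_switch between -0.05 and 0.05 rad/s); the arm keeps its last pose, push and grip.
It fails at once if the lock clicks (value of joint lock_catch above 0.06 rad).
It fails at once if another thing on the desk is shifted by more than 25 mm (distance of any of mug, tin_lid, jar, stapler, phone, spoon, tape_stand from where it was at the start of the episode above 0.025 m).
It also fails if it takes over 48 s, if anything falls off the work surface, if the arm or the gripper's body presses on something with over 40 N, if the wrist force passes 120 N, or if a joint passes its speed limit or range.

ROBOT

A 6-joint arm with a two-finger parallel gripper is mounted at the origin on the work surface. World frame = base frame: x ahead of the robot, y to its left, z up, the work surface at z = 0. Lengths are in m, angles in rad, forces in N, time in s.
With the tool pointing down it reaches from about 0.325 to 0.85 m from the base axis. Payload 15.5 kg.
Tool frame: the origin (TCP) lies midway between the tips of the shut fingers; the grasp point (between the pads) lies 19 mm behind it; z points along the fingers, x is the direction in which the jaws open and shut, and the axes are right-handed (so a half turn about z gives the same grasp; the last joint's range is limited). The gripper opens to 91 mm and grips with 3 to 60 N. Pads are 32 mm wide; open, the fingers measure 118 mm over their backs; the gripper's body (76 mm by 178 mm) begins 60 mm behind the grasp point.
Start: joints at [1.131, 0.494, 1.345, -0, 1.302, -0.096], TCP at [0.211, 0.588, 0.214] pointing down, gripper open.
Joint ranges: [-2.91, 2.91], [-0.82, 2.16], [0.22, 2.67], [-1.22, 4.37], [0.12, 2.79], [-3.08, 3.08]. Speed limits (rad/s): [1.89, 1.89, 2.57, 3.01, 3.01, 3.01].

INTERFACE

Orientations are given as a unit quaternion [x, y, z, w].
In Python, from plant import ctrl, read_camera, camera_info gives the robot as it stands. The module is installed in compiled form; this text tells all that it offers.
- The arm moves only by the tool arm_command, never from a script. Its argument "steps" is a list of rows, each a list of 3 entries, a list of its own where there are three numbers: the turn, a rotation vector about the tool's x, y, z in degrees, then the shift along the tool's x, y, z in mm, then the closure, from 0 (fully open) to 1 (shut). A call has 1 to 20 rows; each row shifts and turns the commanded pose from where the row before left it, along the tool's axes as they then stand; what a row does not reach is not made up. A row lasts 1/8 s, in which the tool goes at most 62.5 mm and 10.7 degrees, less where a joint would pass 70% of its speed; a pose out of reach is approached as far as the arm can. A call with a gripper value outside its range is refused whole. The fingers move at their own pace and stop on an object; "grip_force" is the grip in N (left out, the last holds). Time passes only in rows, so rows that do not move let the fingers close. It gives the time, the measured TCP pose, the force and the opening at its end, in the units of the state.
- ctrl.get_obs(): the state, without advancing time (a new reading comes with each control period).
- read_camera(name): name is "scene" or "side" or "wrist"; returns the picture (384x512x3 uint8, red, green, blue); there is no depth.
- camera_info(name): a dict with "mtx" (3x3 intrinsics, pixels), "R" (3x3) and "t" (3): a world point X has camera coordinates R X + t. Camera axes: x right, y down, z forward; pixel columns grow to the right and rows downward; lengths in m; the calibration is good to about 2 mm. A picture is of the moment at which its call begins: read the wrist's pose just before it. camera_info takes no time and is no camera call; for the wrist camera it gives the pose at the moment of the call.
- ctrl.hand_in(): hands the job in, once; it reports no verdict.
The state is a dict: "time_s": time; "q": joint angles; "qd": joint speeds; "tau": joint torques, N m; "ee_pos": TCP position; "tool_rot": TCP orientation; "contact_force": force on the tool from outside, world axes, zero at the start; "moment": the same for the moment, N m; "grip_width": opening from 0.0 (shut) to 1.0 (fully open).
Only numpy, scipy, OpenCV 4.12 (cv2) and the standard library are available. Lean on these libraries where they do the work, as an engineer would, in place of code of your own. Each camera call takes 0.05 s, during which the arm holds its last target. There are 200 camera calls.

## Working session

There is one attempt and no reset: what is moved stays moved. The work goes in short steps, Python scripts to look and compute and a tool call to move; the robot and the scene stay as the last step left them, time stands still between calls to the robot, and variables do not carry over. Pictures are saved under pics/ and viewed, about 8 in all and at most 12, crops included, and the job is handed in when it is done.

Besides the shell and the picture viewer there is one more tool, called after ">>>" as name(argument=value, ...) on one line, values as JSON. arm_command: Moves the arm, as the interface text tells. Its arguments: {"type":"object","properties":{"steps":{"type":"array"},"grip_force":{"type":"number"}},"required":["steps"]}

```bash
mkdir -p pics; python3 - <<'E'
from plant import ctrl, read_camera, camera_info
import cv2,numpy as np
for n in ["scene","side"]:
    im=read_camera(n); cv2.imwrite(f"pics/{n}0.png",im[:,:,::-1])
    big=cv2.resize(im,(800,600),interpolation=cv2.INTER_CUBIC); cv2.imwrite(f"pics/{n}0b.png",big[:,:,::-1])
    c=camera_info(n); print(n,c["mtx"].round(1).tolist(),(-c["R"].T@c["t"]).round(3),c["R"][2].round(2))
c=camera_info("wrist"); print((-c["R"].T@c["t"]).round(3),c["R"].round(2).tolist()); print(ctrl.get_obs())
E
```

```text
scene [[499.6, 0.0, 256.9], [0.0, 499.6, 186.2], [0.0, 0.0, 1.0]] [ 1.018 -0.807  1.452] [-0.27  0.5  -0.83]
side [[386.9, 0.0, 256.8], [0.0, 386.9, 188.8], [0.0, 0.0, 1.0]] [ 0.4   -1.006  0.77 ] [ 0.13  0.82 -0.55]
[0.149 0.611 0.383] [[0.34, 0.94, 0.0], [0.91, -0.33, 0.24], [0.22, -0.08, -0.97]]
{'time_s': 0.1, 'q': array([ 1.13047691e+00,  4.94126060e-01,  1.34602786e+00,  2.99986443e-05,
        1.30251850e+00, -9.54831571e-02]), 'qd': array([-0.00106332, -0.00228421, -0.00213906, -0.0011421 ,  0.00022655,
        0.0003895 ]), 'tau': array([ 2.71116893e-03, -8.80240846e+01, -3.82544160e+01,  7.11434917e-02,
        4.85001679e-02, -8.52063022e-05]), 'ee_pos': array([0.21111463, 0.58791898, 0.21340878]), 'tool_rot': array([ 8.17939388e-01,  5.75304151e-01, -4.76341956e-04,  2.54514873e-04]), 'contact_force': array([-0.166347  ,  0.24666745, -0.46872895]), 'moment': array([ 0.03702642, -0.0739069 ,  0.02570703]), 'grip_width': 0.9999192867880788}
```

View pics/scene0b.png

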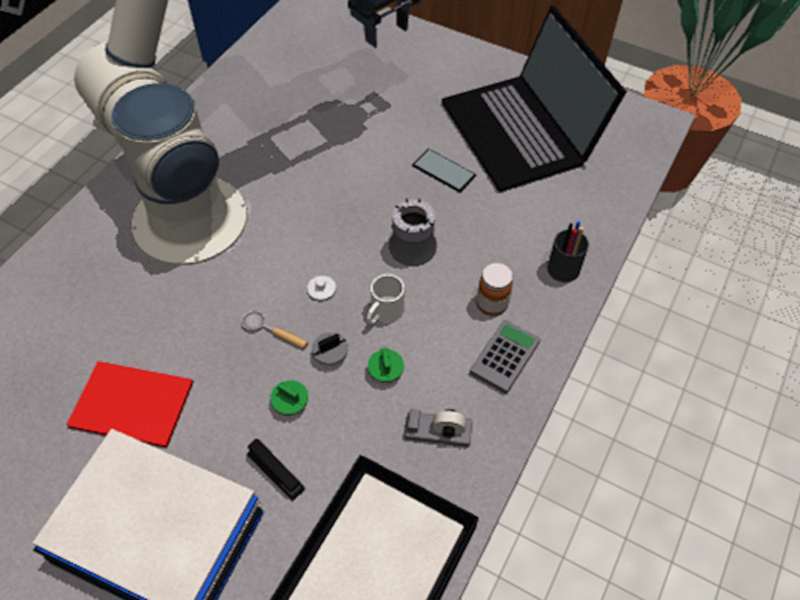

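View pics/side0b.png

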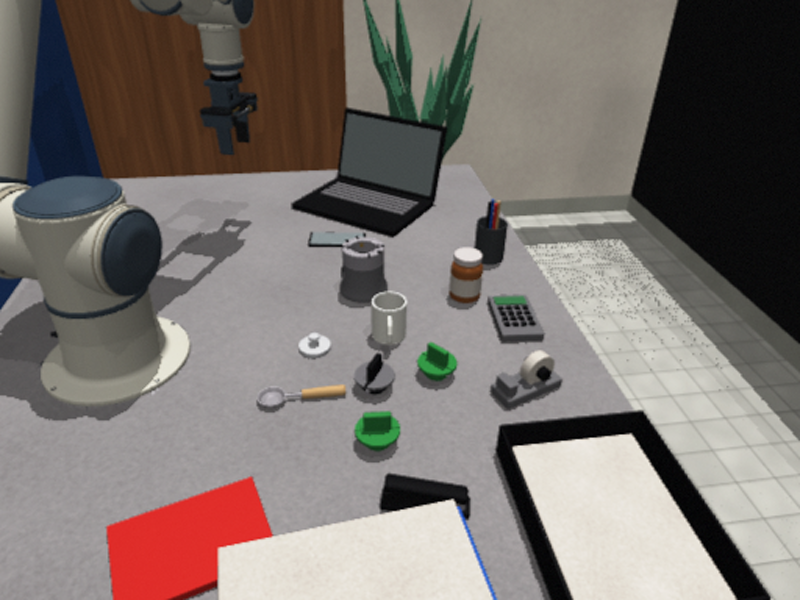

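The scene view shows the grey lid with its black wing at about (329,348) and the grinder mouth at (413,215), in the enlarged picture. The side view has them at (374,378) and (363,246). The green look-alikes are at (289,397) and (386,365) in the scene view.

```bash
cat > h.py <<'E'
from plant import ctrl, read_camera, camera_info
import cv2,numpy as np
from scipy.spatial.transform import Rotation as Ro
def plane(c,uv,z):
    d=c["R"].T@np.linalg.solve(c["mtx"],[uv[0],uv[1],1.]); o=-c["R"].T@c["t"]
    return o+d*(z-o[2])/d[2]
def proj(c,X):
    p=c["mtx"]@(c["R"]@np.asarray(X)+c["t"]); return p[:2]/p[2]
def rows(target,yaw_x=None):
    """tool-frame shift (mm) to target TCP; turn about tool z to bring tool x to world yaw (mod 180)"""
    o=ctrl.get_obs(); R=Ro.from_quat(o["tool_rot"]).as_matrix()
    s=R.T@(np.asarray(target)-o["ee_pos"])*1e3; a=None
    if yaw_x is not None:
        cur=np.degrees(np.arctan2(R[1,0],R[0,0])); a=-((np.degrees(yaw_x)-cur+90)%180-90)  # tool z down
    print("shift",s.round(1),"turn",a,"q6",o["q"][5].round(2)); return s,a
E
python3 - <<'E'
from h import *
k=1/1.5625
cs,cd=camera_info("scene"),camera_info("side")
for n,z,a,b in [("lid flange",.032,(329,349),(374,378)),("mouth",.115,(413,215),(363,246)),("mug",.085,(388,287),(390,300)),("tin",0.02,(321,288),(314,345)),("jar",.11,(497,273),(467,256))]:
    print(n,plane(cs,np.array(a)*k,z).round(3),plane(cd,np.array(b)*k,z).round(3))
# TCP targets
c=camera_info("wrist"); o=ctrl.get_obs(); R=Ro.from_quat(o["tool_rot"]).as_matrix()
print("cam in tool",(R.T@((-c["R"].T@c["t"])-o["ee_pos"])).round(3),"fwd in tool",(R.T@c["R"][2]).round(3),"tool x",R[:,0].round(2), c["mtx"][0,0])
l=plane(cs,np.array((329,349))*k,.032)
rows([l[0],l[1],.25])
E
```

```text
lid flange [ 0.495 -0.155  0.032] [ 0.489 -0.167  0.032]
mouth [0.507 0.19  0.115] [0.506 0.185 0.115]
mug [0.543 0.011 0.085] [0.542 0.006 0.085]
tin [ 0.392 -0.025  0.02 ] [ 0.383 -0.039  0.02 ]
jar [0.736 0.14  0.11 ] [0.73 0.12 0.11]
cam in tool [ 0.    -0.066 -0.169] fwd in tool [0.001 0.238 0.971] tool x [ 0.34  0.94 -0.  ] 342.2024943333527
shift [-603.3  518.   -36. ] turn None q6 -0.1
```

>>> arm_command(steps=[[[0,0,0],[-23,34.5,-4],0],[[0,0,0],[-23,34.5,-4],0],[[0,0,0],[-23,34.5,-4],0],[[0,0,0],[-23,34.5,-4],0],[[0,0,0],[-23,34.5,-4],0],[[0,0,0],[-23,34.5,-4],0],[[0,0,0],[-23,34.5,-4],0],[[0,0,0],[-23,34.5,-4],0],[[0,0,0],[-23,34.5,-4],0],[[0,0,0],[-23,34.5,-4],0],[[0,0,0],[-23,34.5,-4],0],[[0,0,0],[-23,34.5,-4],0],[[0,0,0],[0,0,0],0],[[0,0,0],[0,0,0],0]])

```text
time_s: 1.85
ee_pos: [0.5071, 0.1887, 0.2616]
tool_rot: [0.818, 0.575, -0.0, -0.0]
contact_force: [-0.5, 0.7, -1.0]
grip_width: 1.001
```

```bash
python3 - <<'E'
from h import *
import pickle
o=ctrl.get_obs(); c=camera_info("wrist"); im=read_camera("wrist")
print(o["ee_pos"],np.abs(o["qd"]).max(),o["q"].round(2))
pickle.dump((o,c,im),open("g.pkl","wb"))
cv2.imwrite("pics/w1.png",cv2.resize(im,(800,600),interpolation=cv2.INTER_CUBIC)[:,:,::-1])
E
```

```text
[0.50709326 0.18870975 0.26158919] 0.020076944710438138 [ 0.25  0.33  1.48  0.    1.33 -0.98]
```

View pics/w1.png

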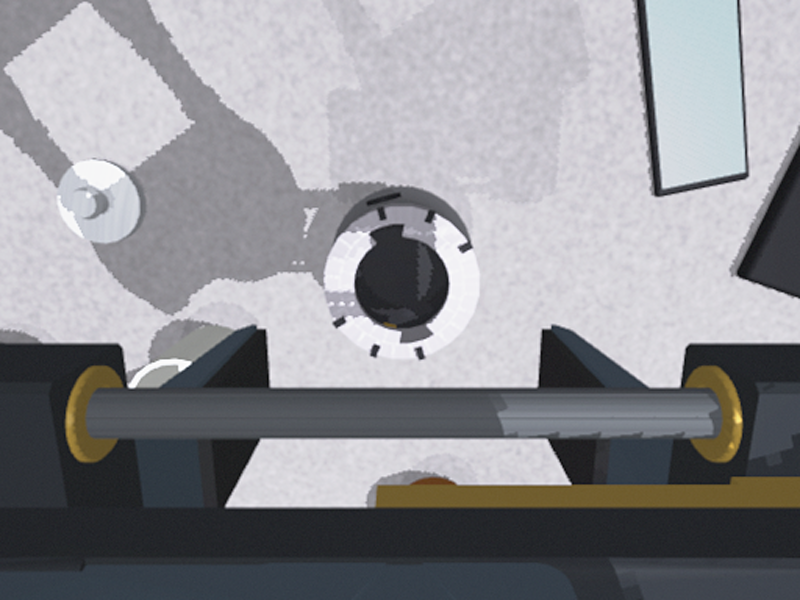

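The wrist view shows the rim centred at about (402,283). The 0-degree ribs are at (382,213) and (419,353), the middle ones at (431,215) and (375,351), and the lock ones at (465,247) and (340,322).

```bash
python3 - <<'E'
from h import *
import pickle
from scipy.optimize import least_squares
o,c,im=pickle.load(open("g.pkl","rb")); k=1/1.5625
g=im.max(2).astype(float)
ribs=[]
for u,v in [(382,213),(431,215),(465,247),(419,353),(375,351),(340,322)]:
    u,v=u*k,v*k; y0,x0=int(v)-6,int(u)-6; w=g[y0:y0+13,x0:x0+13]; m=(w<60).astype(np.uint8)
    n,l,st,ce=cv2.connectedComponentsWithStats(m); i=1+np.argmin([np.hypot(*(q-6))-0.3*s[4]*0 for q,s in zip(ce[1:],st[1:])])
    p=ce[i]+[x0,y0]; ribs.append(plane(c,p,.1155)); print(p.round(1),st[i],ribs[-1].round(4))
r=np.array(ribs)[:,:2]
print("pair mids",((r[:3]+r[3:])/2).round(4).tolist())
th0=np.radians([0,-37,-74,180,143,106])
f=lambda p:(p[:2]+p[3]*np.c_[np.cos(p[2]+th0),np.sin(p[2]+th0)]-r).ravel()
d=r[0]-r[3]
s=least_squares(f,[*r.mean(0),np.arctan2(d[1],d[0]),.0445]); print("centre",s.x[:2].round(4),"notch deg",np.degrees(s.x[2]).round(2),"r",s.x[3].round(4),"res mm",(s.fun*1e3).round(1))
l=[.493,-.160]
# look pose above lid
rows([l[0],l[1],.21])
E
```

```text
[243.8 136.1] [ 4  3  5  8 23] [0.4623 0.1919 0.1155]
[274.8 138.1] [ 3  4  6  7 24] [0.4735 0.2179 0.1155]Traceback (most recent call last):
  File "<stdin>", line 9, in <module>
    return _wrapfunc(a, 'argmin', axis=axis, out=out, **kwds)
    return _wrapit(obj, method, *args, **kwds)
    result = getattr(arr, method)(*args, **kwds)
ValueError: attempt to get argmin of an empty sequence
```

```bash
cat > rib.py <<'E'
from h import *
from scipy.optimize import least_squares
def fit(c,im,uv,thr=110):
    g=im.max(2).astype(float); ribs=[]
    for u,v in uv:
        y0,x0=int(round(v))-6,int(round(u))-6; m=(g[y0:y0+13,x0:x0+13]<thr).astype(np.uint8)
        n,l,st,ce=cv2.connectedComponentsWithStats(m); i=1+np.argmin(np.hypot(*(ce[1:]-6).T))
        ribs.append(plane(c,ce[i]+[x0,y0],.1155)); print((ce[i]+[x0,y0]).round(1),st[i][4],ribs[-1][:2].round(4))
    r=np.array(ribs)[:,:2]
    print("pair mids",((r[:3]+r[3:])/2).round(4).tolist())
    th0=np.radians([0,-37,-74,180,143,106])
    f=lambda p:(p[:2]+p[3]*np.c_[np.cos(p[2]+th0),np.sin(p[2]+th0)]-r).ravel()
    d=r[0]-r[3]
    s=least_squares(f,[*r.mean(0),np.arctan2(d[1],d[0]),.0445]); print("centre",s.x[:2].round(4),"notch deg",np.degrees(s.x[2]).round(2),"r",s.x[3].round(4),"res mm",(s.fun*1e3).round(1))
E
python3 - <<'E'
from rib import *
import pickle
o,c,im=pickle.load(open("g.pkl","rb")); k=1/1.5625
fit(c,im,np.array([(382,213),(431,215),(465,247),(419,353),(375,351),(340,322)])*k)
l=[.493,-.160]
rows([l[0],l[1],.21])
E
```

```text
[243.4 133.6] 74 [0.46   0.1923]
[276.4 135.5] 77 [0.4719 0.22  ]
[297.7 157.3] 33 [0.4973 0.2321]
[268.4 225.7] 27 [0.5511 0.1845]
[239.3 224. ] 27 [0.5399 0.1584]
[216.7 205.9] 30 [0.5154 0.1445]
pair mids [[0.5056, 0.1884], [0.5059, 0.1892], [0.5064, 0.1883]]
centre [0.5059 0.1886] notch deg 175.19 r 0.0454 res mm [ 0.6  0.2  0.2 -1.1 -0.2  1.1  0.1  0.4 -0.1 -0.1 -0.7 -0.4]
shift [-333.2  104.8   51.7] turn None q6 -0.98
```

>>> arm_command(steps=[[[0,0,0],[-42,13,7],0],[[0,0,0],[-42,13,7],0],[[0,0,0],[-42,13,7],0],[[0,0,0],[-42,13,7],0],[[0,0,0],[-42,13,7],0],[[0,0,0],[-42,13,7],0],[[0,0,0],[-42,13,7],0],[[0,0,0],[-42,13,7],0],[[0,0,0],[0,0,0],0],[[0,0,0],[0,0,0],0],[[0,0,0],[0,0,0],0]])

```text
time_s: 3.28
ee_pos: [0.492, -0.1616, 0.2061]
tool_rot: [0.817, 0.576, 0.0, -0.0]
contact_force: [-0.4, -0.3, 0.1]
grip_width: 1.004
```

```bash
python3 - <<'E'
from h import *
import pickle
o=ctrl.get_obs(); c=camera_info("wrist"); im=read_camera("wrist")
print(o["ee_pos"],np.abs(o["qd"]).max(),o["q"].round(2))
pickle.dump((o,c,im),open("l.pkl","wb"))
cv2.imwrite("pics/w2.png",cv2.resize(im,(800,600),interpolation=cv2.INTER_CUBIC)[:,:,::-1])
E
```

```text
[ 0.49201508 -0.16155753  0.20608628] 0.0023735096579587654 [-0.43  0.35  1.62  0.    1.17 -1.66]
```

View pics/w2.png

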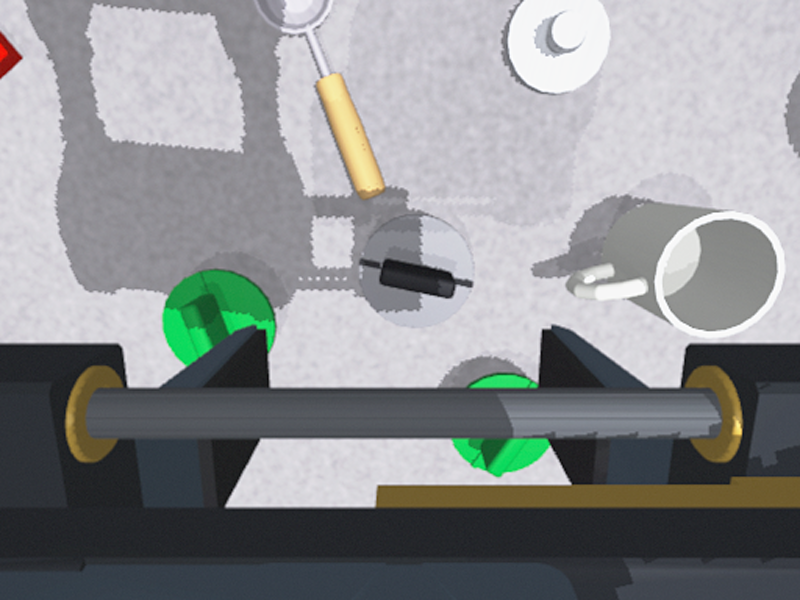

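The wrist view shows the lid's wing centred at (418,278), nearly along image x with about a 12° tilt. Its pointer marks are at (360,262) and (473,284). The green look-alikes are at (218,318) and (500,430), and the spoon handle ends at (372,192).

```bash
python3 - <<'E'
from h import *
import pickle
o,c,im=pickle.load(open("l.pkl","rb")); k=1/1.5625
m=(im.max(2)<60).astype(np.uint8); m[:150]=0; m[198:]=0; m[:,:222]=0; m[:,310:]=0
op=cv2.morphologyEx(m,cv2.MORPH_OPEN,np.ones((5,5),np.uint8))
n,l,st,ce=cv2.connectedComponentsWithStats(op); i=1+np.argmax(st[1:,4]); print(st[i],ce[i])
cn=cv2.findContours((l==i).astype(np.uint8),0,1)[0][0]; box=cv2.boxPoints(cv2.minAreaRect(cn)); print(box.round(1).tolist())
b=box[np.argsort(box[:,1])]
lo=sorted([tuple(p) for p in box],key=lambda p:p[1]+0*p[0])
# lower long edge: pair of corners with larger offset along normal
ctr=box.mean(0); e=[box[1]-box[0],box[2]-box[1]]; L=max(e,key=np.linalg.norm); nn=np.array([-L[1],L[0]]); nn*=np.sign(nn[1])
low=[p for p in box if (p-ctr)@nn>0]
P=[plane(c,p+0.5*nn/np.linalg.norm(nn),.066) for p in low]; d=P[1]-P[0]; print("len",np.linalg.norm(d),"yaw",np.degrees(np.arctan2(d[1],d[0])))
mid=(P[0]+P[1])/2; cam=-c["R"].T@c["t"]; pn=np.array([-d[1],d[0]])/np.linalg.norm(d[:2]); pn*=np.sign(pn@(cam-mid)[:2])
C=mid[:2]+.006*pn; print("wing centre",C)
a,b=plane(c,np.array((360,262.5))*k,.032),plane(c,np.array((473,284.5))*k,.032); d2=b-a
print("marks centre",((a+b)/2).round(4),"yaw",np.degrees(np.arctan2(d2[1],d2[0])),np.linalg.norm(d2))
yaw=np.arctan2(d[1],d[0])
rows([*((C+((a+b)/2)[:2])/2),.09],yaw+np.pi/2)
E
```

```text
[244 167  45  22 656] [263.91310976 177.0472561 ]
[[242.10000610351562, 181.1999969482422], [245.39999389648438, 165.0], [289.0, 174.0], [285.70001220703125, 190.1999969482422]]
len 0.04130572214097379 yaw 58.36241581455484
wing centre [ 0.49120679 -0.15331873]
marks centre [ 0.4936 -0.1518  0.032 ] yaw 59.14153410433253 0.07528805899256358
shift [  8.7  -2.8 116.1] turn -78.02806959713695 q6 -1.66
```

>>> arm_command(steps=[[[0,0,0],[4.5,-1.5,30],0.2],[[0,0,0],[4.5,-1.5,30],0.4],[[0,0,10.2],[0,0,0],0.4],[[0,0,10.2],[0,0,0],0.4],[[0,0,10.2],[0,0,0],0.4],[[0,0,10.2],[0,0,0],0.4],[[0,0,10.2],[0,0,0],0.4],[[0,0,10.2],[0,0,0],0.4],[[0,0,10.2],[0,0,0],0.4],[[0,0,10.2],[0,0,0],0.4],[[0,0,10.2],[0,0,0],0.4],[[0,0,10],[0,0,0],0.4],[[0,0,0],[0,0,0],0.4],[[0,0,0],[0,0,0],0.4]])

```text
time_s: 5.08
ee_pos: [0.4922, -0.153, 0.146]
tool_rot: [0.963, -0.27, 0.0, 0.0]
contact_force: [-0.2, -0.3, 0.1]
grip_width: 0.597
```

```bash
python3 - <<'E'
from h import *
import pickle
o=ctrl.get_obs(); c=camera_info("wrist"); im=read_camera("wrist")
print(o["ee_pos"],np.abs(o["qd"]).max(),o["q"].round(2))
pickle.dump((o,c,im),open("l2.pkl","wb"))
cv2.imwrite("pics/w3.png",cv2.resize(im,(800,600),interpolation=cv2.INTER_CUBIC)[:,:,::-1])
print("expected wing centre px*1.5625",proj(c,[.4924,-.1526,.066])*1.5625)
rows([.4924,-.1526,.09],np.radians(148.8))
E
```

```text
[ 0.49219468 -0.15299434  0.14603013] 0.009480291449375533 [-0.42  0.42  1.7  -0.    1.02  0.13]
expected wing centre px*1.5625 [402.64766744 314.83549333]
shift [-0.1 -0.5 56. ] turn -0.12665570266233317 q6 0.13
```

View pics/w3.png

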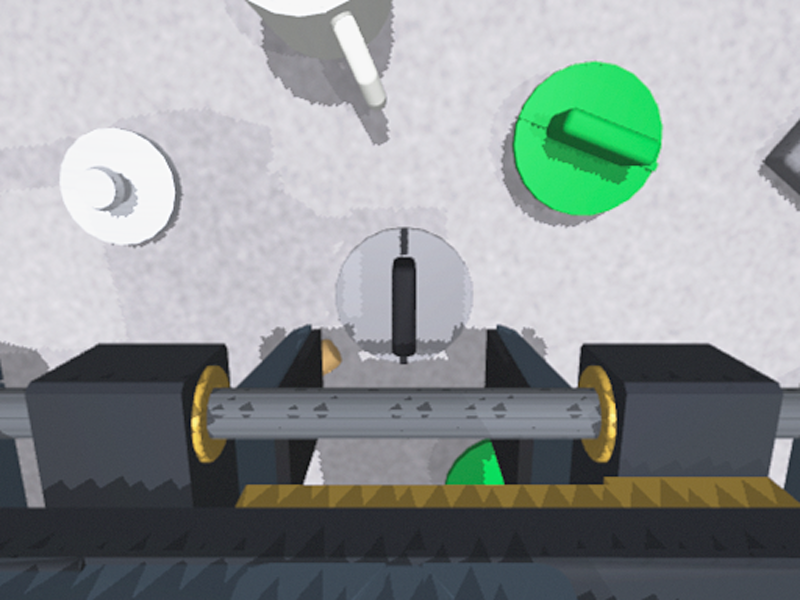

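The view shows the wing upright in the picture at x≈403, centred between the fingers. Its far top end is at y≈355, and the marks are at (404,230) and (404,362).

```bash
python3 - <<'E'
from h import *
import pickle
o,c,im=pickle.load(open("l2.pkl","rb")); k=1/1.5625
R=Ro.from_quat(o["tool_rot"]).as_matrix()
T=lambda uv,z:(R.T@(plane(c,np.array(uv)*k,z)-o["ee_pos"])*1e3).round(1)
print("far top end -23:",T((403,355),.066)-[0,23,0],"marks mid",(T((404,229),.032)+T((404,363),.032))/2,T((404,229),.032),T((404,363),.032))
print("flange sides",T((335,293),.032),T((473,293),.032), "near top end",T((404,258),.066))
E
```

```text
far top end -23: [ 0.1 -3.  80. ] marks mid [  0.6  -0.8 114. ] [  0.6 -38.2 114. ] [  0.6  36.6 114. ]
flange sides [-36.9  -3.6 114. ] [ 38.1  -3.6 114. ] near top end [  0.6 -28.1  80. ]
```

>>> arm_command(steps=[[[0,0,0],[0.5,-1,30],0.4],[[0,0,0],[0,0,30],0.4],[[0,0,0],[0,0,28],0.4],[[0,0,0],[0,0,20],0.4],[[0,0,0],[0,0,0],0.4],[[0,0,0],[0,0,0],1],[[0,0,0],[0,0,0],1],[[0,0,0],[0,0,0],1],[[0,0,0],[0,0,0],1],[[0,0,0],[0,0,0],1]], grip_force=50)

```text
time_s: 6.38
ee_pos: [0.493, -0.1528, 0.038]
tool_rot: [0.962, -0.272, -0.0, 0.0]
contact_force: [0.4, 0.3, -2.2]
grip_width: 0.135
```

>>> arm_command(steps=[[[0,0,0],[0,0,-15],1],[[0,0,0],[0,0,-35],1],[[0,0,0],[0,0,-40],1],[[0,0,0],[0,0,-40],1],[[0,0,0],[0,0,-36],1],[[0,0,10.6],[0,0,0],1],[[0,0,10.6],[0,0,0],1],[[0,0,10.6],[0,0,0],1],[[0,0,10.6],[0,0,0],1],[[0,0,10.6],[0,0,0],1],[[0,0,10.3],[0,0,0],1],[[0,0,0],[0,0,0],1],[[0,0,0],[0,0,0],1],[[0,0,0],[0,0,0],1]])

```text
time_s: 8.12
ee_pos: [0.493, -0.1527, 0.2041]
tool_rot: [-0.677, 0.736, -0.0, 0.0]
contact_force: [-0.7, 0.2, -1.6]
grip_width: 0.134
```

```bash
python3 - <<'E'
from h import *
import pickle
o=ctrl.get_obs(); c=camera_info("wrist"); im=read_camera("wrist")
print(o["ee_pos"],np.abs(o["qd"]).max(),o["q"].round(2),o["contact_force"].round(1),o["grip_width"])
pickle.dump((o,c,im),open("l3.pkl","wb"))
cv2.imwrite("pics/w4.png",cv2.resize(im,(800,600),interpolation=cv2.INTER_CUBIC)[:,:,::-1])
rows([.5065,.1883,.185],np.radians(85.3))
E
```

```text
[ 0.49302161 -0.15274635  0.2041173 ] 0.013842901593039051 [-0.42  0.35  1.62  0.    1.17  1.24] [-0.7  0.2 -1.6] 0.13380739735048972
shift [-341.    14.8   19. ] turn -0.04344828212259699 q6 1.24
```

View pics/w4.png

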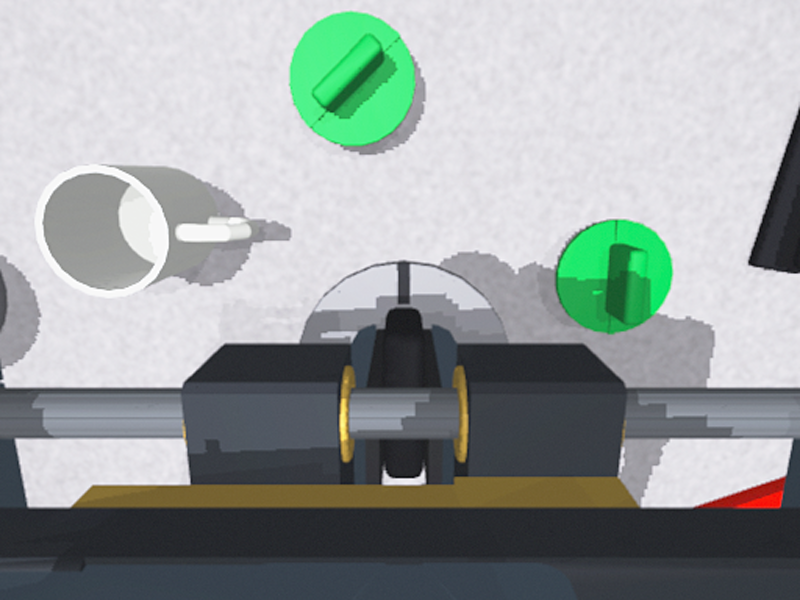

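The lid hangs straight between the fingers. The flange's near edge is at (404,262), its mark is vertical, and the wing's far end is at about (404,478).

```bash
python3 - <<'E'
from h import *
import pickle
o,c,im=pickle.load(open("l3.pkl","rb")); k=1/1.5625
R=Ro.from_quat(o["tool_rot"]).as_matrix()
T=lambda uv,z:(R.T@(plane(c,np.array(uv)*k,z)-o["ee_pos"])*1e3).round(1)
z=o["ee_pos"][2]-.006
for p in [(404,261.5),(404,300),(302,340),(507,340),(340,286),(466,286)]: print(T(p,z))
print("wing far end -23",T((404,478),z+.034)-[0,23,0])
E
```

```text
[ -0.3 -38.4   6. ]
[ -0.3 -25.2   6. ]
[-35.4 -11.1   6. ]
[ 35.1 -11.1   6. ]
[-21.8 -30.1   6. ]
[ 20.5 -30.1   6. ]
wing far end -23 [ -0.3  -2.2 -28. ]
```

>>> arm_command(steps=[[[0,0,0],[-34,1.5,0],1],[[0,0,0],[-34,1.5,0],1],[[0,0,0],[-34,1.5,0],1],[[0,0,0],[-34,1.5,0],1],[[0,0,0],[-34,1.5,0],1],[[0,0,0],[-34,1.5,0],1],[[0,0,0],[-34,1.5,0],1],[[0,0,0],[-34,1.5,0],1],[[0,0,0],[-34,1.5,0],1],[[0,0,0],[-35,1.5,0],1],[[0,0,0],[0,0,0],1],[[0,0,0],[0,0,0],1],[[0,0,0],[0,0,0],1]])

```text
time_s: 9.8
ee_pos: [0.507, 0.1875, 0.2039]
tool_rot: [-0.676, 0.737, -0.0, -0.0]
contact_force: [0.1, 0.3, -2.0]
grip_width: 0.128
```

>>> arm_command(steps=[[[0,0,0],[-0.7,0.5,0],1],[[0,0,0],[0,0,20],1],[[0,0,0],[0,0,20],1],[[0,0,0],[0,0,10],1],[[0,0,0],[0,0,5],1],[[0,0,0],[0,0,4],1],[[0,0,0],[0,0,0],1],[[0,0,0],[0,0,0],1]])

```text
time_s: 10.8
ee_pos: [0.5068, 0.1891, 0.1453]
tool_rot: [-0.677, 0.736, -0.0, 0.0]
contact_force: [-0.4, 0.3, -2.2]
grip_width: 0.129
```

```bash
python3 - <<'E'
from h import *
import pickle
o=ctrl.get_obs(); c=camera_info("wrist"); im=read_camera("wrist")
print(o["ee_pos"],o["contact_force"].round(1),o["moment"].round(2))
pickle.dump((o,c,im),open("l4.pkl","wb"))
cv2.imwrite("pics/w5.png",cv2.resize(im,(800,600),interpolation=cv2.INTER_CUBIC)[:,:,::-1])
rows([.5065,.1883,.127],np.radians(85.3))
E
```

```text
[0.50676641 0.18909479 0.14527815] [-0.4  0.3 -2.2] [-0.05  0.21  0.02]
shift [ 0.8  0.2 18.3] turn -0.154409930441318 q6 1.9
```

View pics/w5.png

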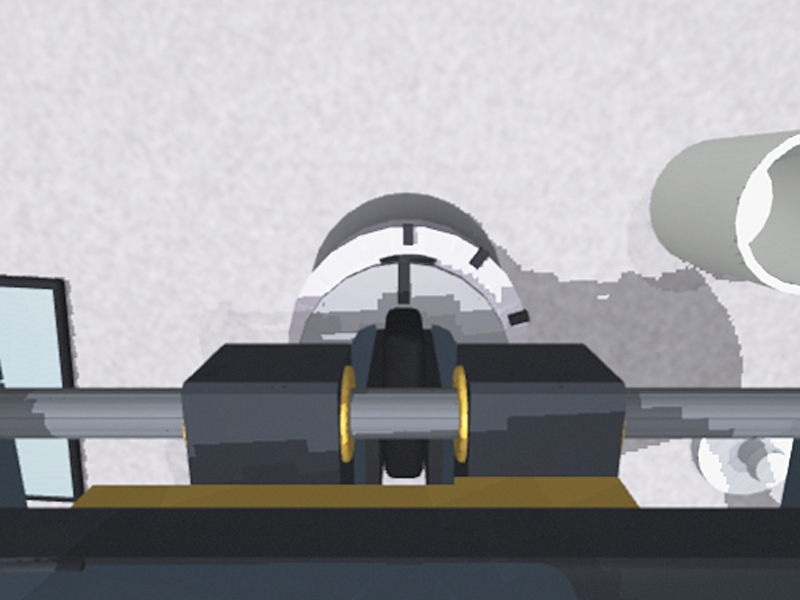

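The lid hangs just above the mouth, with its mark at (404,275) nearly in line with the 0 rib at (408,234). The middle rib is at (480,256) and the lock rib at (518,318).

```bash
python3 - <<'E'
from h import *
import pickle
o,c,im=pickle.load(open("l4.pkl","rb")); k=1/1.5625
R=Ro.from_quat(o["tool_rot"]).as_matrix()
T=lambda uv,z:(R.T@(plane(c,np.array(uv)*k,z)-o["ee_pos"])*1e3).round(1)
P=np.array([T(p,.1155)[:2] for p in [(408,234),(480,256),(518,318)]]); print(P)
# 3 points on circle r=44.5 at image angles: exact known radius & angles, least squares centre+yaw
from scipy.optimize import least_squares
th=np.radians([0,37,74])
f=lambda p:(p[:2]+44.5*np.c_[np.sin(p[2]+th),-np.cos(p[2]+th)]-P).ravel()
s=least_squares(f,[0,0,0]); print("centre in tool mm",s.x[:2],"yaw off deg",np.degrees(s.x[2]),s.fun.round(1))
E
```

```text
[[  1.2 -44.8]
 [ 28.3 -36.5]
 [ 43.8 -12.4]]
centre in tool mm [ 1.13121071 -0.55307664] yaw off deg 0.2172242998170113 [ 0.1 -0.3 -0.3  0.5  0.2 -0.3]
```

>>> arm_command(steps=[[[0,0,0],[1.2,0,2],1],[[0,0,0],[0,0,3],1],[[0,0,0],[0,0,3],1],[[0,0,0],[0,0,3],1],[[0,0,0],[0,0,3],1],[[0,0,0],[0,0,0],1]])

```text
time_s: 11.6
ee_pos: [0.5063, 0.1878, 0.1306]
tool_rot: [-0.677, 0.736, 0.0, -0.0]
contact_force: [0.3, 0.3, -1.7]
grip_width: 0.125
```

>>> arm_command(steps=[[[0,0,0],[0,0,1.5],1],[[0,0,0],[0,0,1.5],1],[[0,0,0],[0,0,1],1],[[0,0,0],[0,0,0],1],[[0,0,0],[0,0,0],1]])

```text
time_s: 12.22
ee_pos: [0.5064, 0.1878, 0.127]
tool_rot: [-0.677, 0.736, -0.0, 0.0]
contact_force: [-0.9, -0.1, 1.1]
grip_width: 0.129
```

>>> arm_command(steps=[[[0,0,5],[0,0,0],1],[[0,0,5],[0,0,0],1],[[0,0,5],[0,0,0],1],[[0,0,5],[0,0,0],1],[[0,0,5],[0,0,0],1],[[0,0,5],[0,0,0],1],[[0,0,4],[0,0,0],1],[[0,0,3],[0,0,0],1],[[0,0,0],[0,0,0],1],[[0,0,0],[0,0,0],1]])

```text
time_s: 13.48
ee_pos: [0.507, 0.188, 0.1271]
tool_rot: [-0.408, 0.913, -0.0, 0.001]
contact_force: [4.1, 0.8, -2.1]
grip_width: 0.128
```

```bash
python3 - <<'E'
from h import *
import pickle
o=ctrl.get_obs(); c=camera_info("wrist"); im=read_camera("wrist")
print(o["ee_pos"],o["contact_force"].round(1),o["moment"].round(2),o["grip_width"],np.abs(o["qd"]).max())
pickle.dump((o,c,im),open("l5.pkl","wb"))
cv2.imwrite("pics/w6.png",cv2.resize(im,(800,600),interpolation=cv2.INTER_CUBIC)[:,:,::-1])
rows([.5065,.1883,.127],np.radians(85.3-37))
E
```

```text
[0.50700694 0.18796677 0.12707647] [ 4.1  0.8 -2.1] [ 0.34 -0.72  0.1 ] 0.12837049081635316 0.0025581174757916153
shift [0.  0.6 0.1] turn -0.09270470524774055 q6 2.54
```

View pics/w6.png

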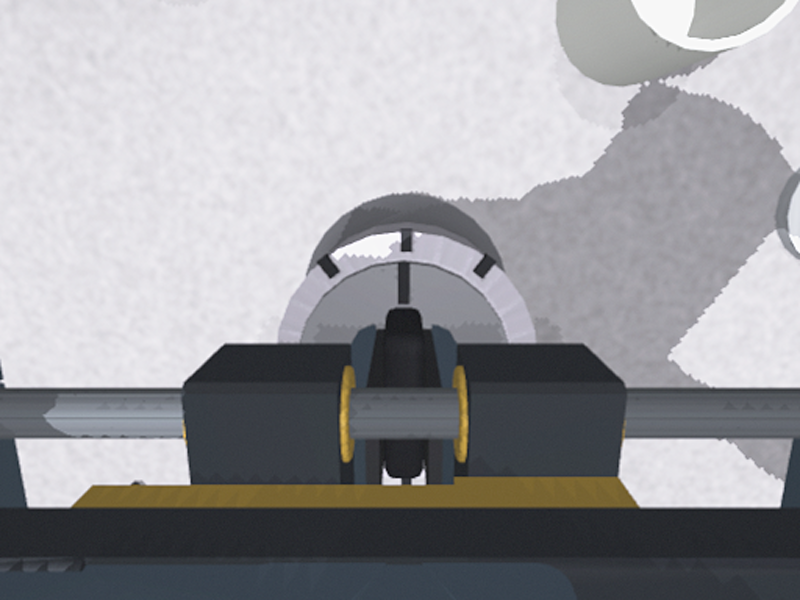

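The lid is down on the rim and its mark (404,283) points at the middle rib (406,240). The 0 rib is at (328,266) and the lock rib at (484,266). The spring moment reads about 0.1 N m and the arm is at rest.

```bash
python3 -c "
from plant import ctrl
print(ctrl.hand_in())"
```

```text
the job is handed in; nothing more can be done
None
```

I picked up the grey lid by its wing, seated it in the grinder's mouth, turned it 37° clockwise and handed in at about 13.5 s, still gripping it. No verdict was reported.

- **Seating:** The tool came down to 0.127 m with only light contact. That is full depth; pins caught on the ledge would have stopped it 16 mm higher. The lid rested there about a quarter of a second before the twist.
- **Final position:** The last picture shows the lid's mark in line with the middle rib. The measured turn was within 0.1° of the 37° target, and the tool was about 0.6 mm off the mouth centre I had measured.
- **Hold and lock:** The spring pushed back with about 0.1 N m, close to the expected 0.12 N m. The fingers were closed on the wing and the arm was at rest. The turn stayed well short of the 70° where the lock starts.
- **Not seen directly:** The switch and lock are hidden, so their state is inferred from the turn angle and the moment. I planned every path clear of the other things on the desk, but took no final overview picture to confirm they stayed put.
- **Disagreements:** Two of my measurements of the lid differed by about 3 mm, as did two of the mouth centre by about 1 mm. I averaged the lid readings and corrected the mouth by 1.2 mm at the last look before insertion. A sideways force of about 4 N remained at the end.

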